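# Find the hidden brace under the work deck and stand the instrument post on it

### The arm

A 6-joint arm with a two-finger parallel gripper is mounted at the origin on the work surface. World frame = base frame: x ahead of the robot, y to its left, z up, the work surface at z = 0. Lengths are in mm, angles in rad, forces in N, time in s.
With the tool pointing down it reaches from about 350 to 875 mm from the base axis. Payload 15.5 kg.
Tool frame: the origin (TCP) lies at the very end of the fingers, on their centre line; the grasp point (between the pads) lies behind it (arm.pinch_z is the y of the grasp point in the tool frame, in mm); y points along the fingers, x is the direction in which the jaws open and shut, and the axes are right-handed (so a half turn about y gives the same grasp; the last joint's range is limited). The gripper opens to 85 mm and grips with 20 to 120 N. Pads are 22 mm wide; open, the fingers measure 114 mm over their backs; the gripper's body (76 mm by 85 mm) begins 54 mm behind the grasp point. The pads swing forward as they close: fully open they stand 13 mm farther back than shut.
Start: joints at [-1.335, 0.494, 1.345, -0, 1.302, -0.096], TCP at [203.592, -590.912, 231.277] pointing down, gripper open.
Joint ranges: [-2.91, 2.91], [-0.82, 2.16], [0.22, 2.67], [-1.22, 4.37], [0.12, 2.79], [-3.08, 3.08]. Speed limits (rad/s): [1.89, 1.89, 2.57, 3.01, 3.01, 3.01].

### API

Orientations are given as [roll, pitch, yaw] about the fixed x, y, z axes, in that order (R = Rz(yaw) Ry(pitch) Rx(roll)).
In Python, from rig import arm gives the robot as it stands. The module is installed in compiled form; this text tells all that it offers.
- The arm moves only by the tool send_rows, never from a script. Its argument "commands" is one flat list of numbers, 7 for each row, row after row: the opening, from 0 (shut) to 1 (fully open), then the shift along the tool's x, y, z in cm, then the turn, a rotation vector about the tool's x, y, z in degrees. In form: [fingers, x, y, z, ax, ay, az, fingers, x, y, z, ax, ay, az, ...]. A call has 1 to 10 rows; each row is the pose to reach, as a shift and turn from the pose commanded when the call began, along the tool's axes at that moment; what a row does not reach only later rows make up. A row lasts 1/10 s, in which the tool goes at most 50 mm and 8.59 degrees, less where a joint would pass 70% of its speed; a pose out of reach is approached as far as the arm can. A call with a gripper value outside its range is refused whole. The fingers move at their own pace and stop on an object; "squeeze" is the grip in N (left out, the last holds). Time passes only in rows, so rows that repeat a pose let the fingers close. It gives the time, the measured TCP pose, the force and the opening at its end, in the units of the state.
- arm.get_obs(): the state, without advancing time (a new reading comes with each control period).
- arm.camera(name): name is "scene" or "top" or "wrist"; returns the picture (420x560x3 uint8, red, green, blue); there is no depth.
- arm.get_calibration(name): a dict with "camera_matrix" (3x3 intrinsics, pixels), "D" ([k1, k2, p1, p2, k3] as OpenCV has them; the pictures are not rectified), "rvec" (rotation vector, rad) and "tvec" (3), from world to camera coordinates, as OpenCV has them. Camera axes: x right, y down, z forward; pixel columns grow to the right and rows downward; lengths in mm; the calibration is good to about 2 mm. A picture is of the moment at which its call begins: read the wrist's pose just before it. get_calibration takes no time and is no camera call; for the wrist camera it gives the pose at the moment of the call.
- arm.hand_in(): hands the job in, once; it reports no verdict.
The state is a dict: "clock": time; "qpos": joint angles; "qd": joint speeds; "joint_efforts": joint torques, N m; "eef_pos": TCP position; "tcp_rot": TCP orientation; "wrist_force": force on the tool from outside, world axes, zero at the start; "moment": the same for the moment, N m; "finger_gap": opening from 0.0 (shut) to 1.0 (fully open).
Only numpy, scipy, OpenCV 4.12 (cv2) and the standard library are available. Lean on these libraries where they do the work, as an engineer would, in place of code of your own. Each camera call takes 0.05 s, during which the arm holds its last target. There are 200 camera calls.

### The job

The thin steel sheet on top of the work deck gives under load everywhere except over one stiff brace hidden beneath it, which runs from front to back somewhere across its width. Press along the sheet gently with closed fingertips, never harder than 25 N or it will dent, until you have felt where the brace is; then pick up the instrument post and set it down gently on the sheet, centred over the brace, so that it stands plumb without sinking into the sheet, and let go. Leave everything else where it is.

Things in the scene. Friction and masses are not known exactly. Their poses are not given: they have to be found in the camera images.
- deck: Low stainless work deck fixed to the bench: frame 300 mm deep (its x), 405 mm wide (its y), bars 30 mm wide, top 37.5 mm above the bench, a row of dark air slots in the front bar. Inside lies the thin sheet. Origin: centre of the deck at bench height; x points away from the robot, y to the left, z up; it stands level.
- sheet_mid (a point): Centre of the unloaded sheet's top, 36 mm above the bench. The plain steel sheet is 240 mm deep (deck x) by 345 mm wide (deck y) and floats on a soft seal: away from the brace it gives about 1 mm for every 1.5 to 2.5 N of fingertip, and dips with it over some 60 mm either side. Friction is moderate.
- sheet_left (a point): Middle of the sheet's left edge (172 mm from the centre), top side. The single unseen brace, 32 mm wide, lies right under the sheet, parallel to the deck's x over the full depth; its centre line may be anywhere within 90 mm left or right of the sheet's centre.
- sheet_right (a point): Middle of the sheet's right edge, top side. The sheet is softer near its left and right ends. Over the brace it gives only about 1 mm for 10 N; the stiffness climbs over the last 30 mm or so before the brace's edges, alike on both sides, and is the same all along x.
- post: Instrument post on the bench, left or right of the deck: dark square steel foot 56 x 56 x 24 mm, round steel rod 16 mm thick from its centre up to 124 mm; a clamp collar 42 to 56 mm up, with a thumbscrew and a clamp block reaching 46 mm out. Mass 0.6 to 0.8 kg, mostly foot. Origin: centre of the foot's underside, z up along the rod. Off the brace it sinks 2 to 4 mm into the sheet, or leans.
- post_mid (a point): Point on the rod's axis half-way up the post, 62 mm above the underside of the foot; a good place to grip the rod is 40 mm higher (22 mm below its top end). The rod is bare from 58 mm above the underside to its top.
- dish_a: covered clear plastic culture dish, 58 mm across, 15 mm high, standing on the far part of the deck's sheet; origin at the centre of its underside; leave it alone
- dish_b: covered clear plastic culture dish, 38 mm across, 15 mm high, standing on the far part of the deck's sheet; origin at the centre of its underside; leave it alone
- media_bottle: capped bottle, 54 mm across, 115 mm high, upright on the bench beside the deck; origin at the centre of its underside; leave it alone
- beaker: small glass beaker, 64 mm across, 75 mm high, on the bench to the robot's left; origin at the centre of its underside; leave it alone
- timer: flat white bench timer, 60 x 75 x 18 mm, on the bench to the robot's right; origin at the centre of its underside; leave it alone

How it is judged (in metres and radians):
On the way, in this order (a step that is already met when the one before it is completed fails the run):
1. the sheet has been pressed with the fingertips (more than 2 N on the deck) (contact force between the fingers and deck above 2 N), for 0.2 s.
2. the post has then been lifted clear of the bench (underside more than 60 mm up) (height (world z) of post above 0.06 m), for 0.1 s.
At the end, for the whole second after the job is handed in: the post stands alone and at rest with its whole foot on the sheet (within 90 mm front to back and 130 mm left to right of the deck's middle), plumb within 0.8 degrees and sunk at most 1.5 mm, which needs its foot centred over the brace within about 10 mm (z of post in the frame of deck between 0.0345 and 0.038 m and angle between post's own z axis and vertical below 0.014 rad and x of post in the frame of deck between -0.09 and 0.09 m and y of post in the frame of deck between -0.13 and 0.13 m and linear speed of post below 0.01 m/s and angular speed of post below 0.05 rad/s); the robot touches nothing.
It fails at once if the robot presses the deck with more than 25 N (contact force between any of the fingers, the arm and deck above 25 N).
It fails at once if the post is banged, dropped or forced onto the deck (more than 40 N between them) (contact force between post and deck above 40 N).
It fails at once if a bystander is moved by more than 30 mm or tipped over (distance of any of dish_a, dish_b, media_bottle, beaker, timer from where it was at the start of the episode above 0.03 m or angle between any of dish_a, dish_b, media_bottle, beaker, timer's own z axis and vertical above 0.5 rad).
It also fails if it takes over 69 s, if anything falls off the work surface, if the arm or the gripper's body presses on something with over 40 N, if the wrist force passes 120 N, or if a joint passes its speed limit or range.

## Working session

There is one attempt and no reset: what is moved stays moved. The work goes in short steps, Python scripts to look and compute and a tool call to move; the robot and the scene stay as the last step left them, time stands still between calls to the robot, and variables do not carry over. Pictures are saved under pics/ and viewed, about 8 in all and at most 12, crops included, and the job is handed in when it is done.

Besides the shell and the picture viewer there is one more tool, called in YAML: its name, and indented under it one key for each argument. send_rows: Moves the arm, as the interface text tells. Its arguments: {"type":"object","properties":{"commands":{"type":"array"},"squeeze":{"type":"number"}},"required":["commands"]}

```bash
mkdir -p pics; cat > h.py <<'E'
import numpy as np, cv2
from rig import arm
def pix2w(name,pts,z):
    c=arm.get_calibration(name);K=np.array(c["camera_matrix"],float);D=np.array(c["D"],float)
    R,_=cv2.Rodrigues(np.array(c["rvec"],float));t=np.array(c["tvec"],float).reshape(3)
    u=cv2.undistortPoints(np.array(pts,float).reshape(-1,1,2),K,D).reshape(-1,2)
    o=-R.T@t;z=np.broadcast_to(z,len(u))
    return np.array([o+(R.T@[a,b,1])*((zz-o[2])/(R.T@[a,b,1])[2]) for (a,b),zz in zip(u,z)]).round(1)
def w2pix(name,P):
    c=arm.get_calibration(name)
    return cv2.projectPoints(np.array(P,float).reshape(-1,1,3),np.array(c["rvec"],float),np.array(c["tvec"],float),np.array(c["camera_matrix"],float),np.array(c["D"],float))[0].reshape(-1,2).round(1)
def snap(name,f,crop=None,s=1):
    im=arm.camera(name)[:,:,::-1]
    if crop: a,b,c,d=crop; im=im[b:d,a:c]
    cv2.imwrite("pics/"+f,cv2.resize(im,None,fx=s,fy=s,interpolation=cv2.INTER_CUBIC))
E
python3 - <<'E'
from h import *
snap("top","t1.png",s=1.4);snap("scene","s1.png",s=1.4)
print(arm.get_obs(),arm.pinch_z)
E
```

```text
{'clock': 0.1, 'qpos': array([-1.33453380e+00,  4.94119159e-01,  1.34606455e+00,  7.24317320e-06,
        1.30250633e+00, -9.55325350e-02]), 'qd': array([-0.00022858, -0.00103667,  0.00032627,  0.00116384,  0.00080575,
        0.00082391]), 'joint_efforts': array([ 2.85072783e-03, -8.83587527e+01, -3.84563398e+01, -3.03437071e-05,
        5.19919369e-03,  4.20643062e-05]), 'eef_pos': array([ 203.49788019, -590.60074597,  230.76262134]), 'tcp_rot': array([-1.57068470e+00,  1.09171598e-03, -1.23900313e+00]), 'wrist_force': array([-0.70944485, -0.07594808, -0.31075642]), 'moment': array([0.01913113, 0.04800012, 0.02647748]), 'finger_gap': 0.9983977120718593} -18.700000000000003
```

View pics/t1.png

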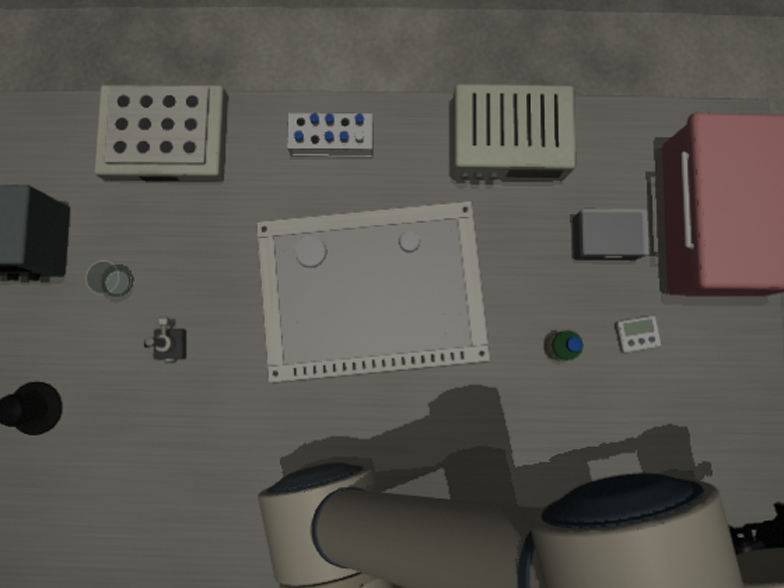

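View pics/s1.png

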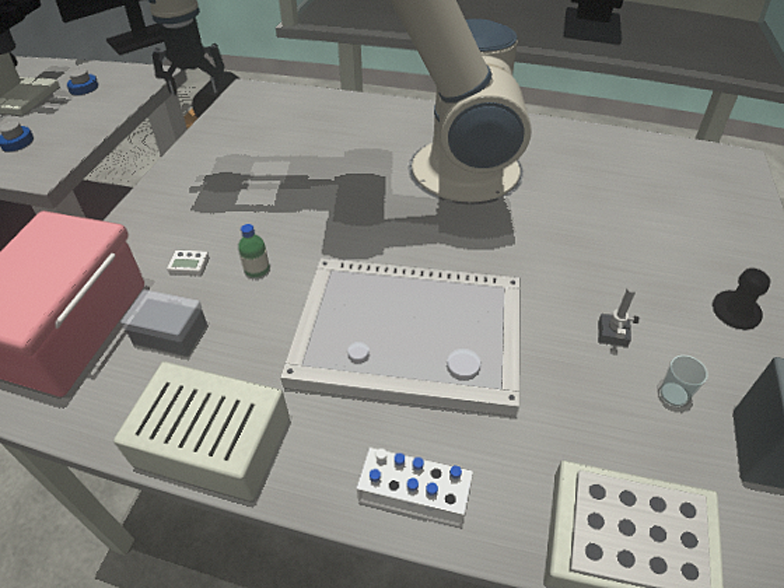

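Top view shows the deck's corners at (258,222), (470,203), (489,360), (270,381), dishes at (311,251), (409,241), and the post at (165,342). The scene view agrees, with the post to the robot's left.

```bash
python3 - <<'E'
from h import *
c=np.array([(258,222),(470,203),(489,360),(270,381)])/1.4
P=pix2w("top",c,37.5);print(P,P.mean(0))
print(np.linalg.norm(P-np.roll(P,-1,0),axis=1))
# deck y axis: from right to left ; 
y=(P[0]-P[1]+P[3]-P[2])[:2];print("yaw deck deg",np.degrees(np.arctan2(y[1],y[0]))-90)
print("dishes",pix2w("top",np.array([(311,251),(409,241)])/1.4,[51,51]))
print("post",pix2w("top",np.array([(169,344),(150,343),(567,345)])/1.4,[24,124,115]))
snap("top","t2.png",crop=(90,215,150,275),s=10)
E
```

```text
[[ 692.9  204.9   37.5]
 [ 734.2 -191.4   37.5]
 [ 441.9 -225.6   37.5]
 [ 398.4  172.3   37.5]] [566.85  -9.95  37.5 ]
[398.44620716 294.29395169 400.27073338 296.29885251]
yaw deck deg 6.094615011635241
dishes [[636.6 102.4  51. ]
 [657.6 -77.4  51. ]]
post [[ 463.2  365.3   24. ]
 [ 460.6  366.1  124. ]
 [ 467.5 -348.6  115. ]]
```

View pics/t2.png

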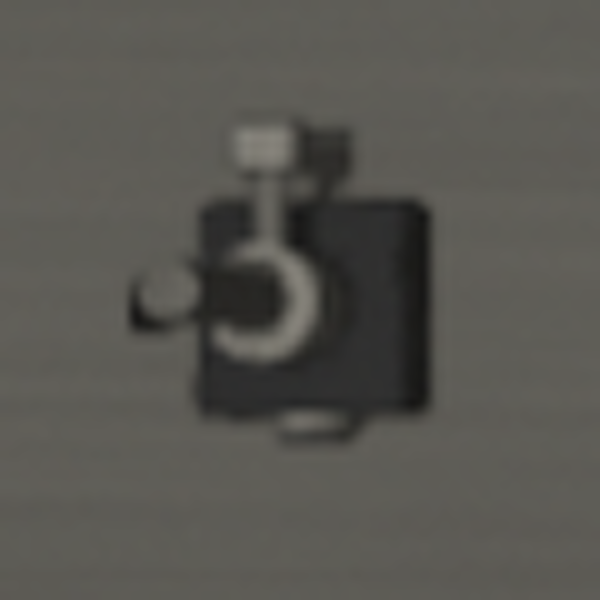

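send_rows:
  commands: [0,-34.6,0,45.2,0,12.9,0,0,-34.6,0,45.2,0,12.9,0,0,-34.6,0,45.2,0,12.9,0,0,-34.6,0,45.2,0,12.9,0,0,-34.6,0,45.2,0,12.9,0,0,-34.6,0,45.2,0,12.9,0,0,-34.6,0,45.2,0,12.9,0,0,-34.6,6,45.2,0,12.9,0,0,-34.6,12,45.2,0,12.9,0,0,-34.6,15,45.2,0,12.9,0]

```text
clock: 1.15
eef_pos: [469.5, -190.7, 159.2]
tcp_rot: [-1.569, -0.001, -1.464]
wrist_force: [-0.1, -1.2, 0.5]
finger_gap: 0.002
```

```bash
cat >> h.py <<'E'
from scipy.spatial.transform import Rotation as Ro
C=np.array([566.9,-10.]);Y=np.radians(6.1);DX=np.array([np.cos(Y),np.sin(Y)]);DY=np.array([-np.sin(Y),np.cos(Y)])
def go(pos,yawdeg=None):
    o=arm.get_obs();R=Ro.from_euler("xyz",o["tcp_rot"])
    T=Ro.from_euler("xyz",[-90,0,yawdeg if yawdeg is not None else np.degrees(o["tcp_rot"][2])],degrees=True)
    print("shift cm",(R.inv().apply(np.array(pos)-o["eef_pos"])/10).round(3),"rot deg",np.degrees((R.inv()*T).as_rotvec()).round(2))
def st():
    o=arm.get_obs();p=o["eef_pos"];d=p[:2]-C
    print("t",round(o["clock"],2),"pos",p.round(2),"rpy",np.degrees(o["tcp_rot"]).round(2),"deck",(d@DX).round(1),(d@DY).round(1),"F",o["wrist_force"].round(2),"gap",round(o["finger_gap"],3),"q6",o["qpos"].round(2))
E
python3 - <<'E'
from h import *
st(); go([*(C-60*DX-100*DY),45],-83.9)
for i in range(3): print(arm.get_obs()["wrist_force"],arm.get_obs()["eef_pos"])
E
```

```text
t 1.15 pos [ 469.52 -190.66  159.16] rpy [-8.987e+01 -8.000e-02 -8.386e+01] deck -116.0 -169.3 F [-0.07 -1.21  0.52] gap 0.002 q6 [-0.5   0.42  1.72  0.    1.    0.96]
shift cm [-6.941 11.419  5.583] rot deg [-0.13  0.04  0.08]
[-0.07391874 -1.2125505   0.51984623] [ 469.51521675 -190.66121219  159.15969368]
[-0.07391874 -1.2125505   0.51984623] [ 469.51521675 -190.66121219  159.15969368]
[-0.07391874 -1.2125505   0.51984623] [ 469.51521675 -190.66121219  159.15969368]
```

send_rows:
  commands: [0,-6.9,0,5.6,0,0,0,0,-6.9,3,5.6,0,0,0,0,-6.9,7,5.6,0,0,0,0,-6.9,9.5,5.6,0,0,0,0,-6.9,9.5,5.6,0,0,0,0,-6.9,9.5,5.6,0,0,0]

```text
clock: 1.75
eef_pos: [516.3, -117.8, 64.5]
tcp_rot: [-1.571, 0.0, -1.464]
wrist_force: [-0.2, 0.6, 0.7]
finger_gap: -0.001
```

```bash
python3 - <<'E'
from h import *
st(); go([*(C-60*DX-100*DY),40],-83.9)
E
```

```text
t 1.75 pos [ 516.32 -117.82   64.47] rpy [-9.003e+01  2.000e-02 -8.390e+01] deck -61.8 -101.8 F [-0.21  0.59  0.73] gap -0.001 q6 [-0.34  0.59  1.75 -0.    0.8   1.13]
shift cm [-0.183  2.447  0.177] rot deg [ 0.03  0.   -0.02]
```

send_rows:
  commands: [0,0,1.2,0,0,0,0,0,0,2.45,0,0,0,0,0,0,2.7,0,0,0,0,0,0,2.7,0,0,0,0,0,0,2.7,0,0,0,0]

```text
clock: 2.25
eef_pos: [516.4, -117.8, 37.3]
tcp_rot: [-1.571, -0.0, -1.464]
wrist_force: [-0.6, -0.4, -0.5]
finger_gap: 0.002
```

send_rows:
  commands: [0,0,0.15,0,0,0,0,0,0,0.15,0,0,0,0,0,0,0.15,0,0,0,0]

```text
clock: 2.55
eef_pos: [516.4, -117.7, 35.8]
tcp_rot: [-1.571, -0.0, -1.464]
wrist_force: [-0.1, 0.4, -0.0]
finger_gap: 0.003
```

send_rows:
  commands: [0,0,0.1,0,0,0,0,0,0,0.1,0,0,0,0,0,0,0.1,0,0,0,0]

```text
clock: 2.85
eef_pos: [516.5, -117.8, 34.7]
tcp_rot: [-1.571, -0.0, -1.464]
wrist_force: [0.5, 0.2, 1.3]
finger_gap: 0.001
```

send_rows:
  commands: [0,0,0.1,0,0,0,0,0,0,0.1,0,0,0,0,0,0,0.1,0,0,0,0]

```text
clock: 3.15
eef_pos: [516.4, -117.7, 33.6]
tcp_rot: [-1.571, -0.0, -1.464]
wrist_force: [0.1, -0.5, 2.5]
finger_gap: 0.003
```

send_rows:
  commands: [0,-1.5,-0.06,0,0,0,0,0,-1.5,-0.06,0,0,0,0,0,-1.5,-0.06,0,0,0,0]

```text
clock: 3.45
eef_pos: [514.4, -102.2, 34.2]
tcp_rot: [-1.571, 0.0, -1.463]
wrist_force: [-0.8, 0.9, 1.4]
finger_gap: 0.001
```

send_rows:
  commands: [0,-1.5,0,0,0,0,0,0,-1.5,0,0,0,0,0,0,-1.5,0,0,0,0,0]

```text
clock: 3.75
eef_pos: [512.9, -87.4, 34.2]
tcp_rot: [-1.571, 0.0, -1.463]
wrist_force: [-0.9, 0.4, 1.9]
finger_gap: 0.002
```

send_rows:
  commands: [0,-1.5,0,0,0,0,0,0,-1.5,0,0,0,0,0,0,-1.5,0,0,0,0,0]

```text
clock: 4.05
eef_pos: [511.4, -72.6, 34.2]
tcp_rot: [-1.571, 0.0, -1.463]
wrist_force: [-0.6, 2.6, 2.5]
finger_gap: 0.002
```

send_rows:
  commands: [0,-1.5,0,0,0,0,0,0,-1.5,0,0,0,0,0,0,-1.5,0,0,0,0,0]

```text
clock: 4.35
eef_pos: [509.7, -57.7, 34.2]
tcp_rot: [-1.571, 0.0, -1.463]
wrist_force: [-0.8, 1.7, 1.9]
finger_gap: 0.0
```

send_rows:
  commands: [0,-1.5,0,0,0,0,0,0,-1.5,0,0,0,0,0,0,-1.5,0,0,0,0,0]

```text
clock: 4.65
eef_pos: [508.2, -42.8, 34.2]
tcp_rot: [-1.571, 0.0, -1.463]
wrist_force: [0.1, 1.3, 2.3]
finger_gap: -0.003
```

send_rows:
  commands: [0,-1.5,0,0,0,0,0,0,-1.5,0,0,0,0,0,0,-1.5,0,0,0,0,0]

```text
clock: 4.95
eef_pos: [506.6, -27.8, 34.2]
tcp_rot: [-1.571, 0.0, -1.463]
wrist_force: [-0.5, 1.6, 2.6]
finger_gap: 0.002
```

send_rows:
  commands: [0,-1.5,0,0,0,0,0,0,-1.5,0,0,0,0,0,0,-1.5,0,0,0,0,0]

```text
clock: 5.25
eef_pos: [505.0, -12.9, 34.2]
tcp_rot: [-1.571, 0.0, -1.463]
wrist_force: [-0.3, 2.4, 3.1]
finger_gap: -0.002
```

send_rows:
  commands: [0,-1.5,0,0,0,0,0,0,-1.5,0,0,0,0,0,0,-1.5,0,0,0,0,0]

```text
clock: 5.55
eef_pos: [503.4, 2.0, 34.2]
tcp_rot: [-1.571, 0.0, -1.463]
wrist_force: [-0.4, 2.1, 3.1]
finger_gap: 0.001
```

send_rows:
  commands: [0,-1.5,0,0,0,0,0,0,-1.5,0,0,0,0,0,0,-1.5,0,0,0,0,0]

```text
clock: 5.85
eef_pos: [502.2, 17.2, 34.5]
tcp_rot: [-1.57, 0.0, -1.464]
wrist_force: [0.1, 2.9, 9.6]
finger_gap: 0.0
```

send_rows:
  commands: [0,-1.5,0,0,0,0,0,0,-1.5,0,0,0,0,0,0,-1.5,0,0,0,0,0]

```text
clock: 6.15
eef_pos: [500.9, 32.3, 34.7]
tcp_rot: [-1.569, 0.0, -1.464]
wrist_force: [0.2, 5.4, 11.4]
finger_gap: -0.001
```

send_rows:
  commands: [0,-1.5,0,0,0,0,0,0,-1.5,0,0,0,0,0,0,-1.5,0,0,0,0,0]

```text
clock: 6.45
eef_pos: [499.0, 47.4, 34.6]
tcp_rot: [-1.57, 0.0, -1.464]
wrist_force: [0.6, 7.5, 12.0]
finger_gap: 0.001
```

send_rows:
  commands: [0,-1.5,0,0,0,0,0,0,-1.5,0,0,0,0,0,0,-1.5,0,0,0,0,0]

```text
clock: 6.75
eef_pos: [497.4, 62.3, 34.6]
tcp_rot: [-1.57, 0.0, -1.464]
wrist_force: [0.4, 6.7, 9.8]
finger_gap: -0.001
```

send_rows:
  commands: [0,-1.5,0,0,0,0,0,0,-1.5,0,0,0,0,0,0,-1.5,0,0,0,0,0]

```text
clock: 7.05
eef_pos: [495.5, 76.5, 34.2]
tcp_rot: [-1.571, 0.0, -1.463]
wrist_force: [-0.8, 2.3, 3.0]
finger_gap: 0.001
```

send_rows:
  commands: [0,0.5,0,0,0,0,0,0,0.5,0,0,0,0,0,0,0.5,0,0,0,0,0]

```text
clock: 7.35
eef_pos: [496.0, 70.6, 34.2]
tcp_rot: [-1.571, 0.0, -1.465]
wrist_force: [-1.6, 2.1, 5.2]
finger_gap: -0.001
```

send_rows:
  commands: [0,0.5,0,0,0,0,0,0,0.5,0,0,0,0,0,0,0.5,0,0,0,0,0]

```text
clock: 7.65
eef_pos: [496.7, 65.3, 34.4]
tcp_rot: [-1.571, -0.0, -1.465]
wrist_force: [-0.8, -2.8, 10.1]
finger_gap: 0.0
```

send_rows:
  commands: [0,0.5,0,0,0,0,0,0,0.5,0,0,0,0,0,0,0.5,0,0,0,0,0]

```text
clock: 7.95
eef_pos: [497.4, 60.3, 34.5]
tcp_rot: [-1.57, -0.0, -1.465]
wrist_force: [-0.9, -3.3, 10.6]
finger_gap: -0.0
```

send_rows:
  commands: [0,2,0,0,0,0,0,0,4,0,0,0,0,0,0,4,0,0,0,0,0,0,4,0,0,0,0,0]

```text
clock: 8.35
eef_pos: [502.1, 20.0, 34.6]
tcp_rot: [-1.57, -0.001, -1.466]
wrist_force: [1.0, -6.8, 11.0]
finger_gap: -0.001
```

send_rows:
  commands: [0,0.5,0,0,0,0,0,0,0.5,0,0,0,0,0,0,0.5,0,0,0,0,0]

```text
clock: 8.65
eef_pos: [502.3, 15.5, 34.4]
tcp_rot: [-1.57, -0.001, -1.465]
wrist_force: [-0.1, -4.4, 6.5]
finger_gap: 0.002
```

send_rows:
  commands: [0,0.5,0,0,0,0,0,0,0.5,0,0,0,0,0,0,0.5,0,0,0,0,0]

```text
clock: 8.95
eef_pos: [502.5, 11.0, 34.2]
tcp_rot: [-1.571, -0.0, -1.465]
wrist_force: [0.8, -2.8, 2.8]
finger_gap: 0.002
```

send_rows:
  commands: [0,0.5,0,0,0,0,0,0,0.5,0,0,0,0,0,0,0.5,0,0,0,0,0]

```text
clock: 9.25
eef_pos: [502.9, 6.4, 34.2]
tcp_rot: [-1.571, -0.0, -1.464]
wrist_force: [-0.7, -1.3, 3.6]
finger_gap: 0.005
```

send_rows:
  commands: [0,0.5,0,0,0,0,0,0,0.5,0,0,0,0,0,0,0.5,0,0,0,0,0]

```text
clock: 9.55
eef_pos: [503.5, 1.4, 34.2]
tcp_rot: [-1.571, -0.0, -1.464]
wrist_force: [-0.5, -2.6, 3.4]
finger_gap: 0.003
```

Brace flanks sit at world y ≈ 15.3 and 69.3, so its centre is at about (499, 42), deck y ≈ +59 mm. Now I'll go above the post.

send_rows:
  commands: [0,0,-5,0,0,0,0,0,0,-10,0,0,0,0,1,-5,-15,0,0,0,0,1,-10,-17,0,0,0,0,1,-15,-17,0,0,0,0,1,-20,-17,0,0,0,0,1,-25,-17,-0.4,0,0,0,1,-30,-17,-0.4,0,0,0,1,-35,-17,-0.4,0,0,0,1,-36.7,-17,-0.4,0,0,0]

```text
clock: 10.55
eef_pos: [459.5, 368.9, 204.1]
tcp_rot: [-1.571, 0.0, -1.463]
wrist_force: [1.5, -0.6, 0.0]
finger_gap: 1.005
```

send_rows:
  commands: [1,0,0,0,0,0,0,1,0,0,0,0,0,0,1,0,0,0,0,0,0]

```text
clock: 10.85
eef_pos: [460.5, 365.2, 204.0]
tcp_rot: [-1.571, -0.001, -1.465]
wrist_force: [0.2, 0.3, 0.5]
finger_gap: 1.0
```

```bash
python3 - <<'E'
from h import *
st(); print(pix2w("top",[(106.8,244.2),(120.2,245.3)],[124,24]))
snap("wrist","w1.png",s=1.4)
print(w2pix("wrist",[[460,366,124],[460,366,0]]))
E
```

```text
t 10.85 pos [460.46 365.17 203.98] rpy [-9.003e+01 -3.000e-02 -8.392e+01] deck -66.0 384.4 F [0.21 0.27 0.48] gap 1.0 q6 [ 0.57  0.47  1.47 -0.    1.2   2.03]
[[462.5 367.  124. ]
 [464.2 366.7  24. ]]
[[274.6 221.3]
 [274.6 184. ]]
```

View pics/w1.png

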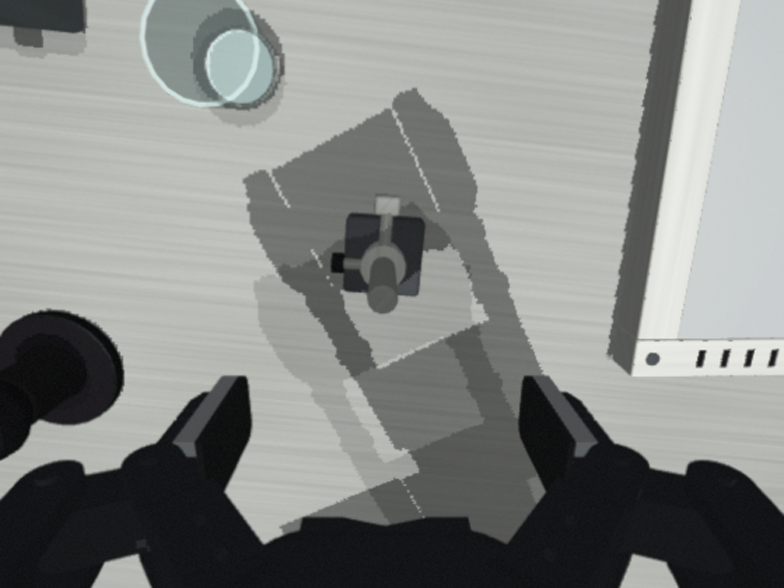

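Wrist view shows the rod's top at (382,299) and the foot's top centre at about (385,254) (enlarged pixels).

```bash
python3 - <<'E'
from h import *
P=pix2w("wrist",np.array([(382,299),(385,254)])/1.4,[124,24]);print(P)
go([*P[0][:2],102-18.7])
E
```

```text
[[465.6 367.8 124. ]
 [467.9 366.4  24. ]]
shift cm [-0.235 12.082  0.527] rot deg [ 0.02 -0.    0.02]
```

send_rows:
  commands: [1,-0.2,0,0.4,0,0,0,1,-0.2,4,0.4,0,0,0,1,-0.2,8,0.4,0,0,0,1,-0.2,11,0.4,0,0,0,1,-0.2,12.1,0.4,0,0,0,1,-0.2,12.1,0.4,0,0,0,1,-0.2,12.1,0.4,0,0,0]
  squeeze: 50

```text
clock: 11.6
eef_pos: [465.1, 368.7, 84.5]
tcp_rot: [-1.569, 0.001, -1.465]
wrist_force: [0.1, 1.0, -0.1]
finger_gap: 0.999
```

send_rows:
  commands: [0.5,0,0,0,0,0,0,0.3,0,0,0,0,0,0,0.3,0,0,0,0,0,0,0.3,0,0,0,0,0,0]

```text
clock: 12.0
eef_pos: [464.4, 368.6, 83.7]
tcp_rot: [-1.57, 0.0, -1.464]
wrist_force: [-0.5, -0.1, -0.3]
finger_gap: 0.329
```

```bash
python3 - <<'E'
from h import *
st(); snap("wrist","w2.png",s=1.4)
E
```

```text
t 12.0 pos [464.43 368.63  83.69] rpy [-8.996e+01  2.000e-02 -8.389e+01] deck -61.7 387.4 F [-0.53 -0.12 -0.3 ] gap 0.329 q6 [0.57 0.62 1.58 0.   0.94 2.03]
```

View pics/w2.png

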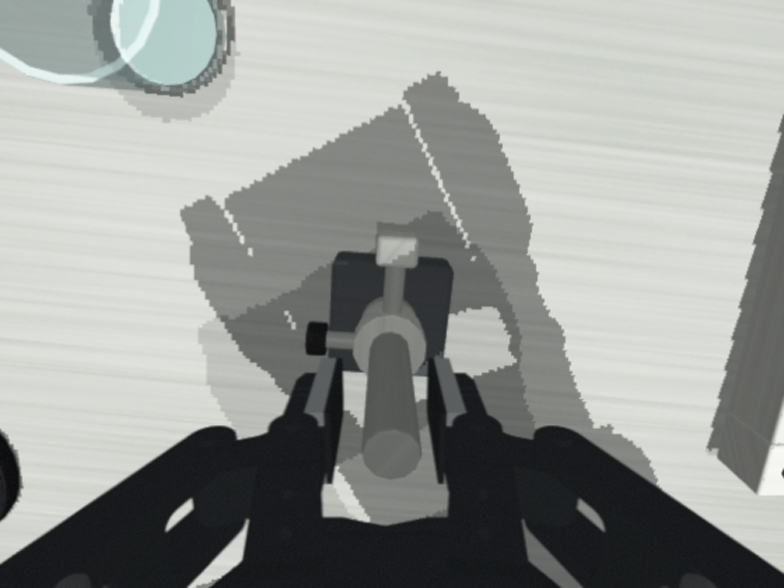

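```bash
python3 - <<'E'
from h import *
P=pix2w("wrist",np.array([(391,453)])/1.4,124);print(P); go([*P[0][:2],83.3])
E
```

```text
[[465.7 368.1 124. ]]
shift cm [0.063 0.022 0.131] rot deg [-0.02 -0.   -0.01]
```

send_rows:
  commands: [0.3,0.1,0,0.1,0,0,0,0.3,0.1,0,0.1,0,0,0,0.2,0.1,0,0.1,0,0,0,0,0.1,0,0.1,0,0,0,0,0.1,0,0.1,0,0,0,0,0.1,0,0.1,0,0,0,0,0.1,0,0.1,0,0,0]

```text
clock: 12.75
eef_pos: [465.4, 367.4, 83.3]
tcp_rot: [-1.571, -0.0, -1.464]
wrist_force: [0.5, -3.8, 4.4]
finger_gap: 0.174
```

send_rows:
  commands: [0,0,-1,0,0,0,0,0,0,-2,0,0,0,0,0,0,-4,0,0,0,0,0,0,-7,0,0,0,0,0,0,-10,0,0,0,0,0,0,-12,0,0,0,0,0,0,-12,0,0,0,0,0,0,-12,0,0,0,0]

```text
clock: 13.55
eef_pos: [465.1, 367.6, 203.1]
tcp_rot: [-1.571, 0.0, -1.464]
wrist_force: [-0.5, 0.0, -6.6]
finger_gap: 0.172
```

```bash
python3 - <<'E'
from h import *
st(); go([508.5,43,203]); snap("wrist","w3.png",s=1.4)
E
```

```text
t 13.55 pos [465.11 367.6  203.07] rpy [-8.999e+01  1.000e-02 -8.389e+01] deck -61.1 386.3 F [-0.52  0.01 -6.62] gap 0.172 q6 [0.57 0.48 1.46 0.   1.2  2.03]
shift cm [3.2737e+01 1.0000e-03 8.5700e-01] rot deg [-0.01 -0.   -0.01]
```

View pics/w3.png

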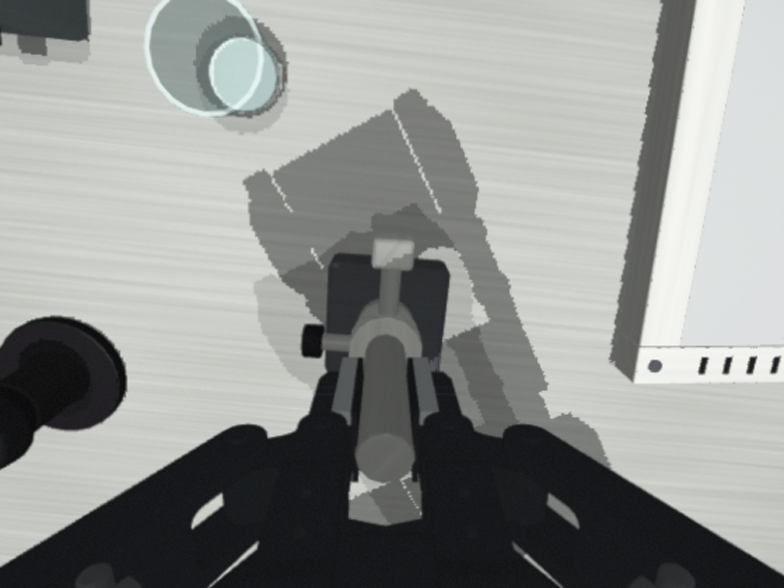

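The post is held upright between the pads, with the rod top at (385,457) and the foot unchanged below it. I'll carry it over the brace.

send_rows:
  commands: [0,3,0,0.2,0,0,0,0,7,0,0.4,0,0,0,0,11,0,0.6,0,0,0,0,15,0,0.86,0,0,0,0,19,0,0.86,0,0,0,0,23,0,0.86,0,0,0,0,27,0,0.86,0,0,0,0,30,0,0.86,0,0,0,0,32,0,0.86,0,0,0,0,32.7,0,0.86,0,0,0]

```text
clock: 14.6
eef_pos: [508.2, 41.6, 202.0]
tcp_rot: [-1.573, 0.0, -1.466]
wrist_force: [0.3, 0.5, -5.8]
finger_gap: 0.174
```

send_rows:
  commands: [0,0,2,0,0,0,0,0,0,4,0,0,0,0,0,0,6,0,0,0,0,0,0,7,0,0,0,0,0,0,7.7,0,0,0,0,0,0,7.9,0,0,0,0,0,0,7.9,0,0,0,0,0,0,7.9,0,0,0,0]

```text
clock: 15.4
eef_pos: [509.1, 43.4, 124.8]
tcp_rot: [-1.57, -0.0, -1.464]
wrist_force: [-0.4, -0.6, -6.0]
finger_gap: 0.173
```

```bash
python3 - <<'E'
from h import *
st(); go([508.5,43,120])
E
```

```text
t 15.4 pos [509.1   43.45 124.79] rpy [-8.995e+01 -1.000e-02 -8.388e+01] deck -51.8 59.3 F [-0.37 -0.56 -6.02] gap 0.173 q6 [-0.03  0.48  1.75  0.    0.92  1.43]
shift cm [ 0.038  0.479 -0.065] rot deg [-0.05  0.    0.01]
```

send_rows:
  commands: [0,0,0.15,0,0,0,0,0,0,0.3,0,0,0,0,0,0,0.4,0,0,0,0,0,0,0.45,0,0,0,0,0,0,0.45,0,0,0,0]

```text
clock: 15.9
eef_pos: [508.7, 43.4, 119.7]
tcp_rot: [-1.571, 0.0, -1.464]
wrist_force: [0.7, -0.9, -5.9]
finger_gap: 0.174
```

send_rows:
  commands: [0,0,0.05,0,0,0,0,0,0,0.05,0,0,0,0,0,0,0.05,0,0,0,0]

```text
clock: 16.2
eef_pos: [508.7, 43.4, 119.2]
tcp_rot: [-1.571, 0.0, -1.464]
wrist_force: [0.7, -0.9, -5.1]
finger_gap: 0.174
```

send_rows:
  commands: [0,0,0.05,0,0,0,0,0,0,0.05,0,0,0,0,0,0,0.05,0,0,0,0]

```text
clock: 16.5
eef_pos: [508.8, 43.4, 118.8]
tcp_rot: [-1.571, -0.0, -1.464]
wrist_force: [0.2, 0.3, -3.3]
finger_gap: 0.177
```

send_rows:
  commands: [0,0,0.04,0,0,0,0,0,0,0.04,0,0,0,0,0,0,0.04,0,0,0,0]

```text
clock: 16.8
eef_pos: [508.8, 43.4, 118.5]
tcp_rot: [-1.571, -0.0, -1.464]
wrist_force: [-1.4, -0.4, 1.2]
finger_gap: 0.17
```

send_rows:
  commands: [0,0,0.02,0,0,0,0,0,0,0.02,0,0,0,0,0,0,0.02,0,0,0,0]

```text
clock: 17.1
eef_pos: [508.8, 43.4, 118.2]
tcp_rot: [-1.571, -0.0, -1.464]
wrist_force: [-2.0, -0.1, 4.0]
finger_gap: 0.168
```

send_rows:
  commands: [0,0,-0.05,0,0,0,0,0,0,-0.05,0,0,0,0,0.25,0,-0.05,0,0,0,0,0.35,0,-0.05,0,0,0,0.6,0,-0.05,0,0,0,0.6,0,-0.05,0,0,0]

```text
schema error: expected a multiple of 7 numbers
```

send_rows:
  commands: [0.6,0,-1,0,0,0,0,0.6,0,-3,0,0,0,0,0.6,0,-6,0,0,0,0,0.6,0,-9,0,0,0,0,0.6,0,-12,0,0,0,0,0.6,0,-12,0,0,0,0,0.6,0,-12,0,0,0,0,0.6,0,-12,0,0,0,0]

```text
clock: 17.9
eef_pos: [508.3, 43.4, 237.6]
tcp_rot: [-1.572, 0.0, -1.464]
wrist_force: [-0.2, -0.5, 0.5]
finger_gap: 0.599
```

My first call was malformed and refused (a row with 8 numbers), so the fingers opened while the arm was already rising. I need to check the post.

```bash
python3 - <<'E'
from h import *
st(); snap("scene","s2.png",crop=(200,170,400,310),s=4); snap("wrist","w4.png",s=1.4)
print(w2pix("scene",[[508.7,43.4,36],[508.7,43.4,160]]),w2pix("wrist",[[508.7,43.4,160],[508.7,43.4,60]])*1.4)
E
```

```text
t 17.9 pos [508.28  43.41 237.64] rpy [-9.005e+01  1.000e-02 -8.389e+01] deck -52.6 59.3 F [-0.16 -0.55  0.54] gap 0.599 q6 [-0.03  0.33  1.61 -0.    1.2   1.43]
[[316.7 218.1]
 [319.7 183.8]] [[386.68 309.54]
 [386.12 264.04]]
```

View pics/s2.png

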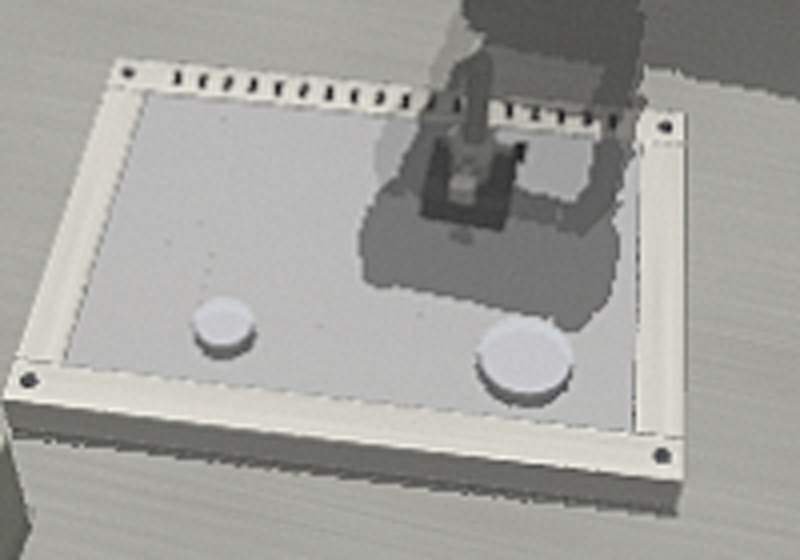

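View pics/w4.png

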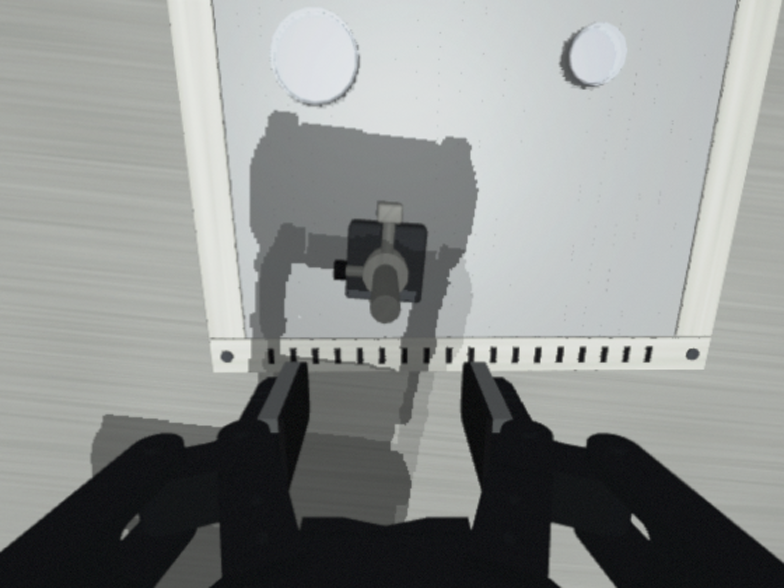

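The post stands where it was set: rod top at (385,309) against (387,309.5) expected, foot square to the view, dishes untouched, fingers clear. I'll let it settle, then hand in.

send_rows:
  commands: [0.6,0,0,0,0,0,0,0.6,0,0,0,0,0,0,0.6,0,0,0,0,0,0,0.6,0,0,0,0,0,0,0.6,0,0,0,0,0,0]

```text
clock: 18.5
eef_pos: [508.7, 43.4, 238.1]
tcp_rot: [-1.571, 0.0, -1.464]
wrist_force: [-0.1, 1.1, 1.1]
finger_gap: 0.607
```

```bash
python3 - <<'E'
from h import *
st(); print(arm.hand_in())
E
```

```text
t 18.5 pos [508.73  43.4  238.08] rpy [-90.     0.   -83.89] deck -52.2 59.3 F [-0.05  1.08  1.08] gap 0.607 q6 [-0.03  0.33  1.61  0.    1.2   1.43]
the job is handed in; nothing more can be done
None
```

I found the brace, set the post down over it and handed the job in at 18.5 s; no verdict was reported.

- **Finding the brace:** I slid the closed fingertips across the sheet about 1.5 mm deep. The highest force at the end of any step was 12 N. Both flanks of the stiff stretch showed clearly, which puts the brace's centre at deck y ≈ +59 mm.
- **Placing the post:** I gripped the rod, lifted the post about 120 mm and lowered it in half-millimetre steps at deck (-52, +59). The sheet felt stiff under the foot, roughly 10 N/mm, so it is over the brace.
- **Release:** This did not go as planned. My release call was malformed and refused, so the fingers opened while the arm was already starting to rise. The post may have dropped slightly.
- **Last checks:** The pictures afterwards show the post standing in place, with the rod top within about 0.5 mm of where I expected it. The dishes look untouched and the gripper is well clear. The images are too coarse to confirm 0.8° plumb or 1.5 mm sink, and I had no reading of the contact force during release.

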